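# Open a lane of the sloped jar rest and lay the spice jar in it

## Robot

A 6-joint arm with a two-finger parallel gripper is mounted at the origin on a cart in front of the work surface, level with it; the furniture and walls round the work are solid. World frame = base frame: x ahead of the robot, y to its left, z up, the work surface at z = 0. Lengths are in m, angles in degrees, forces in N, time in s.
With the tool pointing down it reaches from about 0.3 to 0.75 m from the base axis. Payload 8.5 kg.
Tool frame: the origin (TCP) lies at the very end of the fingers, on their centre line; the grasp point (between the pads) lies 19 mm behind it; z points along the fingers, y is the line along which they close (so a half turn about z gives the same grasp; the last joint's range is limited). The gripper opens to 85 mm and grips with 20 to 120 N. Pads are 22 mm wide; open, the fingers measure 114 mm over their backs; the gripper's body (76 mm by 85 mm) begins 54 mm behind the grasp point. The pads swing forward as they close: fully open they stand 13 mm farther back than shut.
Start: joints at [60.716, 21.807, 74.336, -0, 83.858, -12.336], TCP at [0.16, 0.526, 0.231] pointing down, gripper open.
Joint ranges: [-178.18, 178.18], [-50.72, 133.34], [12.68, 142.11], [-81.47, 261.47], [9.98, 163.14], [-165.26, 165.26]. Speed limits (degrees/s): [136.94, 136.94, 180, 180, 180, 180].

## Interface

Orientations are given as a 3x3 rotation matrix whose columns are the frame's x, y, z axes.
In Python, from rig import env, optics, spotter gives the robot as it stands.
- The arm moves only by the shell command python3 -m crank 'ROWS' [FORCE]. ROWS is JSON, one flat list of numbers, 5 for each row, row after row: the finger opening in cm, from 0 to 8.54, then the shift along the tool's x, y, z in cm, then the turn about the tool's z in rad. A call has exactly 8 rows; each row shifts and turns the commanded pose from where the row before left it, along the tool's axes as they then stand; what a row does not reach is not made up. A row lasts 1/12 s, in which the tool goes at most 41.7 mm and 7.16 degrees, less where a joint would pass 70% of its speed; a pose out of reach is approached as far as the arm can. A call is refused whole if a number of a shift passes 4.17 or a number of a turn 0.125, either way. A call with a gripper value outside its range is refused whole. The fingers move at their own pace and stop on an object; FORCE is the grip in N (left out, the last holds). Time passes only in rows, so rows that do not move let the fingers close, or fill a call up. It gives the time, the measured TCP pose, the force, the opening and the grip force at its end, in the units of the state.
- env.observe(): the state, without advancing time (a new reading comes with each control period).
- optics.get_image(name): name is "scene" or "top"; returns a dict with "color" (480x640x3 uint8, red, green, blue), "intrinsics" (3x3 intrinsics, pixels), "distortion" ([k1, k2, p1, p2, k3] as OpenCV has them; the pictures are not rectified), "pose" (4x4, takes a point from camera to world coordinates). Camera axes: x right, y up, looking along -z (the intrinsics and any distortion apply to the point x, -y, -z); pixel columns grow to the right and rows downward; lengths in m; the calibration is good to about 2 mm. A picture is of the moment at which its call begins. There is no depth.
- env.close_job(): hands the job in; it is judged then, once.
Trained networks look in a picture, given as the dict that the camera call returned (one of the last four; its "shot" number tells which), for a name from the list of things; names that differ only in an ending like _2 or _b are one class to them, and where a whole thing is asked for, a point or a joint stands for the part that bears it (a point fixed in the world has none). Each returns a list of dicts, best first, with "score" (0 to 1); they miss things now and then, are a little off and sometimes report something else, mostly with a low value. They report only what shows in the picture. A call takes as long as a camera call. They do not tell look-alikes from the thing itself.
- spotter.look_for(picture, query): "at" ([column, row] as shares, 0 to 1, of the picture: columns of its width, rows of its height, amid what is visible of it).
The state is a dict: "time_s": time; "q": joint angles; "qvel": joint speeds; "joint_efforts": joint torques, N m; "position": TCP position; "tool_rot": TCP orientation; "ft_force": force on the tool from outside, world axes, zero at the start; "wrist_torque": the same for the moment, N m; "grip_width": finger opening in m; "gripper_force": force on a finger pad.
Only numpy, scipy, OpenCV 4.12 (cv2) and the standard library are available. Lean on these libraries where they do the work, as an engineer would, in place of code of your own. Each camera call takes 0.05 s, during which the arm holds its last target. There are 200 camera calls.

## Task

Free the empty lane of the sloped wooden jar rest: draw the steel stop pin out of its bore and hang it upright by its collar in the notch on the rest's side, pushed to the closed end, and let go. Then take the spice jar that stands on the worktop and lay it in the freed lane, cap up, leaning on the bed like its neighbour with its foot down on the ledge; do not drop it, let go only once it rests there. Leave the neighbour jar and everything else as it was.

Things in the scene. Friction and masses are not known exactly. Their poses are not given: they have to be found in the camera images.
- jar_rest: wooden jar rest, fixed, base 120 (x) by 168 (y) mm, under 125 mm tall; origin: centre of its underside on the worktop, z up. Its two lanes, 80 mm apart, lean 35 degrees from vertical towards its -x, roughly the robot's side: up along a lane is (-0.574, 0, 0.819) in its frame. A jar in a lane sticks out of it by 40 mm and can be held by its cap, tool along the lane.
- left_lane (a point): left (+y) lane: middle of its ledge, 62 mm up, where the centre of a jar's foot (or of the pin's collar) lies. The ledge is square to the lane and has a 9.5 mm bore, 25 mm deep. The bed under the jar is on the -x side, 20 mm off the lane's axis, 64 mm long up the lane; side rails 51 mm apart, 45 mm long. Take directions from jar_rest.
- right_lane (a point): the same point of the like right (-y) lane. One lane holds the neighbour jar, the other the stop pin; which is which varies.
- notch (a point): parking place on the rest's +y side, in a level fork 10 mm thick: point on its top, 50 mm above the worktop, where the pin's axis stands when parked. Slot 12 mm wide along the rest's x, open towards its -x (mouth 25 mm from this point), closed 7 mm behind the point, free below. The collar rests on the two tines.
- stop_pin: steel stop pin, standing in the bore of the lane without a jar, leaning with it (a few degrees of play). z is its axis, towards its knob; origin: centre of its collar's underside. Shank 8 mm thick, 22 mm long below the origin; collar 30 mm across, 4 thick; rod 10 thick; light wooden knob, a cylinder 18 mm thick from 62 to 96 mm above the origin, to hold it by. 70 g.
- spice_jar: spice jar standing on the worktop to the left of the rest, 41 mm across, 105 mm tall with its dark 40 mm cap (the top 20 mm), about 0.11 kg; origin: centre of its underside, z up its axis.
- lying_jar: the neighbour: a jar of the same size already lying in one of the two lanes; same origin and axes. Leave it alone.
- pepper_mill: dark turned-wood pepper mill, 58 mm across, 170 mm tall, standing; origin: centre of its underside. Leave it alone.
- mug: dotted mug, 78x114 mm with its handle, 93 mm tall, standing; origin: centre of its underside. Leave it alone.
- tape_roll: roll of tape, 98 mm across, 25 mm thick, lying flat; origin: centre of its underside. Leave it alone.
- peeler: vegetable peeler, 170x25x18 mm, lying along its x axis; origin: centre of its underside. Leave it alone.
There are look-alikes about, which are no part of the job. What is shaped like the spice_jar but orange is not meant.

How it is judged (in metres and radians):
On the way, in this order (a step that is already met when the one before it is completed fails the run):
1. the stop pin is drawn out of its bore and clear of both lanes (distance between stop_pin and left_lane above 0.05 m and distance between stop_pin and right_lane above 0.05 m and height (world z) of stop_pin above 0.06 m), for 0.1 s.
2. the pin hangs upright by its collar in the side notch, let go (horizontal distance between stop_pin and notch below 0.01 m and distance between stop_pin and notch below 0.011 m and angle between stop_pin's own z axis and vertical below 0.12 rad and contact force between the fingers and stop_pin below 0.1 N and linear speed of stop_pin below 0.02 m/s), for 0.3 s.
3. the spice jar is held while its foot is already down on the ledge of the freed lane, leaning with the lane ((distance between spice_jar and left_lane below 0.01 m or distance between spice_jar and right_lane below 0.01 m) and angle between spice_jar's own z axis and vertical between 0.49 and 0.73 rad and contact force between the fingers and spice_jar above 0.3 N and contact force between spice_jar and jar_rest above 0.2 N), for 0.05 s.
At the end, for the whole second after the job is handed in: the spice jar lies in the freed lane, cap up, the centre of its foot within 10 mm of the lane's ledge point and its axis leaning 28 to 42 degrees from vertical; the stop pin stands in the side notch, within 10 mm of the notch point and within 7 degrees of upright; both are at rest and released (all of step 2 and (distance between spice_jar and left_lane below 0.01 m or distance between spice_jar and right_lane below 0.01 m) and angle between spice_jar's own z axis and vertical between 0.49 and 0.73 rad and contact force between the fingers and spice_jar below 0.1 N and linear speed of spice_jar below 0.02 m/s and contact force between spice_jar and jar_rest above 0.2 N); the robot touches nothing.
It fails at once if the neighbour jar is shifted by more than 15 mm (distance of lying_jar from where it was at the start of the episode above 0.015 m).
It fails at once if the pepper mill is shifted by more than 30 mm (distance of pepper_mill from where it was at the start of the episode above 0.03 m).
It fails at once if the mug is shifted by more than 30 mm (distance of mug from where it was at the start of the episode above 0.03 m).
It fails at once if the tape roll is shifted by more than 30 mm (distance of tape_roll from where it was at the start of the episode above 0.03 m).
It fails at once if the peeler is shifted by more than 30 mm (distance of peeler from where it was at the start of the episode above 0.03 m).
It also fails if it takes over 64 s, if anything falls off the work surface, if the arm or the gripper's body presses on something with over 40 N, if the wrist force passes 120 N, or if a joint passes its speed limit or range.

## Working session

There is one attempt and no reset: what is moved stays moved. The work goes in short steps, Python scripts to look and compute and a shell command to move; the robot and the scene stay as the last step left them, time stands still between calls to the robot, and variables do not carry over. Pictures are saved under pics/ and viewed, at most 10 in all, crops included, and the job is handed in when it is done.

```bash
ls; mkdir -p pics
cat > h.py <<'E'
import numpy as np,cv2
from rig import env,optics,spotter
def ray(p,uv):
    n=cv2.undistortPoints(np.array([[uv]],float),p["intrinsics"],np.array(p["distortion"],float))[0,0]
    P=np.array(p["pose"]);d=P[:3,:3]@np.array([n[0],-n[1],-1]);return P[:3,3],d/np.linalg.norm(d)
def atz(p,uv,z):
    o,d=ray(p,uv);return o+d*(z-o[2])/d[2]
def proj(p,X):
    P=np.array(p["pose"]);c=(np.atleast_2d(X)-P[:3,3])@P[:3,:3];c=c*[1,-1,-1]
    return cv2.projectPoints(c.reshape(-1,1,3),np.zeros(3),np.zeros(3),np.array(p["intrinsics"],float),np.array(p["distortion"],float))[0][:,0]
def tri(rs):
    A=0;b=0
    for o,d in rs:
        M=np.eye(3)-np.outer(d,d);A=A+M;b=b+M@o
    return np.linalg.solve(A,b)
E
python3 - <<'E'
from h import *
for n in ["scene","top"]:
    p=optics.get_image(n);cv2.imwrite(f"pics/{n}0.png",p["color"][:,:,::-1])
    print(n,np.round(p["pose"],3).tolist(),np.round(p["intrinsics"],1).tolist())
    for q in ["jar_rest","stop_pin","spice_jar","lying_jar","pepper_mill","mug","tape_roll","peeler"]:
        print(q,[(round(r["score"],2),np.round(np.array(r["at"])*[640,480]).tolist()) for r in spotter.look_for(p,q)][:4])
print(env.observe())
E
```

```text
pics
scene [[0.766, 0.548, -0.337, 0.168], [-0.643, 0.644, -0.414, -0.3], [-0.01, 0.534, 0.846, 1.0], [0.0, 0.0, 0.0, 1.0]] [[491.3, 0.0, 305.8], [0.0, 491.3, 234.4], [0.0, 0.0, 1.0]]
jar_rest [(0.56, [334.0, 295.0])]
stop_pin [(0.53, [320.0, 277.0]), (0.22, [333.0, 293.0])]
spice_jar [(0.81, [297.0, 205.0]), (0.68, [263.0, 189.0]), (0.67, [251.0, 219.0]), (0.29, [235.0, 140.0])]
lying_jar [(0.82, [334.0, 306.0])]
pepper_mill [(0.9, [291.0, 156.0])]
mug [(0.62, [238.0, 140.0])]
tape_roll [(0.75, [395.0, 406.0])]
peeler [(0.97, [235.0, 279.0])]
top [[-0.001, 0.99, -0.139, 0.32], [-1.0, 0.002, 0.016, 0.151], [0.016, 0.139, 0.99, 1.339], [0.0, 0.0, 0.0, 1.0]] [[475.6, 0.0, 310.3], [0.0, 475.6, 248.2], [0.0, 0.0, 1.0]]
jar_rest [(0.77, [353.0, 246.0])]
stop_pin [(0.44, [342.0, 253.0])]
spice_jar [(0.84, [241.0, 229.0]), (0.81, [276.0, 222.0]), (0.68, [258.0, 258.0])]
lying_jar []
pepper_mill [(0.93, [227.0, 192.0])]
mug [(0.86, [175.0, 211.0])]
tape_roll [(0.82, [453.0, 283.0])]
peeler [(0.81, [284.0, 300.0]), (0.71, [351.0, 245.0])]
{'time_s': 0.9, 'q': array([ 6.07159559e+01,  2.18051995e+01,  7.43351731e+01, -1.27063060e-03,
        8.38586809e+01, -1.23357045e+01]), 'qvel': array([-0.05794743, -0.0203439 , -0.04009023,  0.03184973, -0.08867848,
       -0.11080409]), 'joint_efforts': array([ 1.71092870e-03, -4.48313713e+01, -2.31466913e+01, -1.57724103e-04,
        5.02434359e-04,  1.99362455e-05]), 'position': array([0.1603263 , 0.52609076, 0.23133935]), 'tool_rot': array([[-9.56568674e-01,  2.91507070e-01,  2.73114608e-05],
       [ 2.91507070e-01,  9.56568674e-01,  3.62225915e-06],
       [-2.50693737e-05,  1.14264236e-05, -1.00000000e+00]]), 'ft_force': array([-0.42969392, -0.25359002,  0.248327  ]), 'wrist_torque': array([ 0.02695361, -0.00537383,  0.03301302]), 'gripper_force': 0.0, 'grip_width': 0.08535104341388089}
```

View pics/scene0.png

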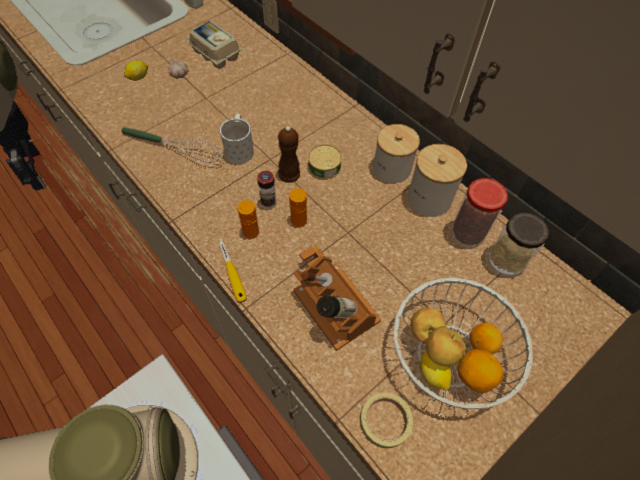

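View pics/top0.png

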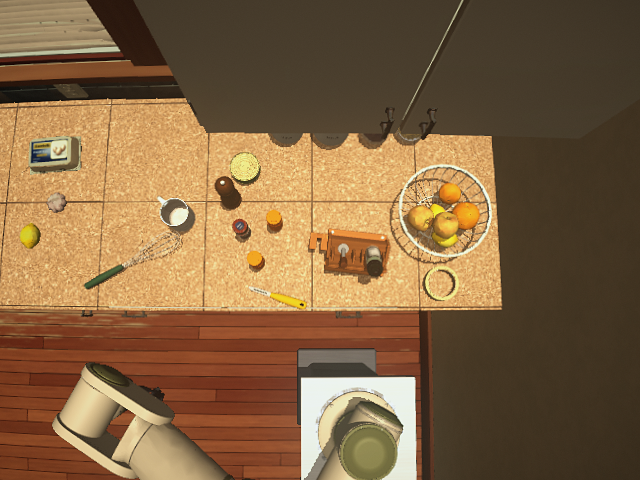

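The dark-capped brown jar, at top (241,229) and scene (267,189), fits spice_jar. The ones at top (274,218) and (255,259) are orange look-alikes. The pin stands in the left lane, the neighbour lies in the right lane, and the fork is at the left end, top (318,241). I'll confirm this in one enlarged composite.

Run:
```python
from h import *
t=cv2.imread("pics/top0.png");s=cv2.imread("pics/scene0.png")
f=lambda im,x,y,w,h,k:cv2.resize(im[y:y+h,x:x+w],None,fx=k,fy=k,interpolation=cv2.INTER_CUBIC)
o=np.zeros((600,800,3),np.uint8)
a=f(t,300,222,100,62,5);o[:310,:500]=a        # top rest: u=300+x/5 v=222+y/5
b=f(s,285,240,100,58*1+0,5);o[310:600,:500]=b # scene rest u=285+x/5, v=240+(y-310)/5
c=f(t,220,205,60,60,5);o[:300,500:]=c
d=f(s,240,160,60,58,5);o[310:600,500:]=d
cv2.imwrite("pics/c1.png",o)
```

```text
(no output)
```

View pics/c1.png

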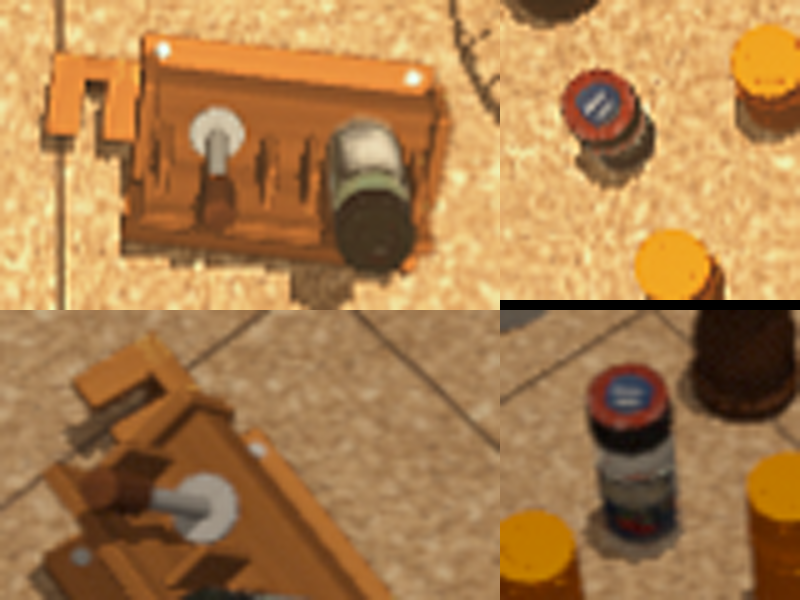

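```bash
cat > m.py <<'E'
from h import *
def load():
    out={}
    for n in ["scene","top"]:
        p=optics.get_image(n);out[n]=p
    return out
E
python3 - <<'E'
from m import *
P=load();T,S=P["top"],P["scene"]
t=lambda x,y:(300+x/5-.4,222+y/5-.4)
s=lambda x,y:(285+x/5-.4,240+(y-310)/5-.4)
r=lambda v:np.round(np.array(v)*1000,1).tolist()
print("slot top: endL,endR,mouthL,mouthR",[r(atz(T,t(*q),.05)) for q in [(84,80),(109,82),(76,133),(100,137)]])
print("fork outer L far, near, ",[r(atz(T,t(*q),.05)) for q in [(55,58),(47,133)]])
print("scene fork outer corners far-left, far right", [r(atz(S,s(*q),.05)) for q in [(73,383),(150,335),(160,370),(115,435)]])
c=tri([ray(T,t(217,130)),ray(S,s(205,508))]);print("collar",r(c))
k=tri([ray(T,t(215,207)),ray(S,s(115,482))]);print("knob",r(k),)
print("screw",r(tri([ray(T,t(163,50)),ray(S,s(257,450))])))
print("screws z~.1",r(atz(T,t(163,50),.07)),r(atz(T,t(413,78),.07)))
print("rest outline top far edge", [r(atz(T,t(*q),.0)) for q in [(125,250),(410,270)]])
tc=lambda x,y:(220+x/5-.1-.4,205+y/5-.4)
sc=lambda x,y:(240+(x-500)/5-.4,160+(y-310)/5-.4)
a,b=tc(100,105),sc(628,397)
print("jar top",r(atz(T,a,.105)),r(atz(S,b,.105)),r(tri([ray(T,a),ray(S,b)])))
for q,z in [("lying_jar",.1),("pepper_mill",.17),("mug",.09)]:
    print(q,[r(atz(p,np.array(w["at"])*[640,480],z/2)) for p in (T,S) for w in spotter.look_for(p,q)[:1]])
E
```

```text
slot top: endL,endR,mouthL,mouthR [[530.9, 112.9, 50.0], [529.8, 99.2, 50.0], [501.5, 117.4, 50.0], [499.3, 104.2, 50.0]]
fork outer L far, near,  [[543.1, 128.8, 50.0], [501.5, 133.3, 50.0]]
scene fork outer corners far-left, far right [[501.5, 134.7, 50.0], [543.9, 131.4, 50.0], [535.4, 114.6, 50.0], [498.7, 102.4, 50.0]]
collar [499.5, 42.2, 69.4]
knob [452.3, 48.6, 140.3]
screw [553.0, 67.5, 20.4]
screws z~.1 [544.2, 70.6, 70.0] [529.2, -65.4, 70.0]
rest outline top far edge [[441.8, 88.5, 0.0], [430.4, -73.3, 0.0]]
jar top [553.7, 317.4, 105.0] [553.9, 320.3, 105.0] [552.4, 316.9, 109.6]
lying_jar [[470.8, -47.3, 50.0], [480.3, -12.1, 50.0]]
pepper_mill [[651.9, 351.3, 85.0], [650.6, 345.6, 85.0]]
mug [[597.3, 499.5, 45.0], [598.4, 505.5, 45.0]]
```

```bash
cat > fit.py <<'E'
from m import *
from scipy.optimize import least_squares
def fr(v):
    c,s=np.cos(v[2]),np.sin(v[2]);return np.array([[c,-s,0],[s,c,0],[0,0,1.]])
U=np.array([-.574,0,.819])
def LL(v): return np.array([v[0],v[1],.062])
def NN(v): return np.array([v[3],v[4],.05])
E
python3 - <<'E'
from fit import *
P=load();T,S=P["top"],P["scene"]
t=lambda x,y:(300+x/5-.4,222+y/5-.4)
s=lambda x,y:(285+x/5-.4,240+(y-310)/5-.4)
def res(v):
    R=fr(v);L=LL(v);N=NN(v);r=[]
    def a(p,X,uv,w=1): r.extend(w*(proj(p,X)[0]-uv))
    for p,f,c in ((T,t,(217,130)),(S,s,(205,508))): a(p,L+R@U*.004,f(*c),2)
    a(T,L+R@U*.096,t(213,228),.5)
    for q,o in (((84,80),(7,6)),((109,82),(7,-6)),((76,133),(-25,6)),((100,137),(-25,-6))): a(T,N+R@[o[0]/1e3,o[1]/1e3,0],t(*q))
    rr=L+R@[0,-.08,0]+R@U*.105; a(T,rr,t(373,243),.5)
    s1,s2=atz(T,t(163,50),.07),atz(T,t(413,78),.07); d=s2-s1
    r.append(60*(np.arctan2(d[1],d[0])+np.pi/2-v[2]))
    return r
f=least_squares(res,[.5,.042,-.1,.52,.11]);v=f.x;print(v.round(4),np.degrees(v[2]),np.round(f.fun,1))
np.save("v.npy",v);R=fr(v);L=LL(v);N=NN(v)
o=np.zeros((600,800,3),np.uint8);k=8
for j,(p,x0,y0,w,h) in enumerate(((T,308,228,50,60),(S,285,245,50,60))):
    im=cv2.resize(p["color"][y0:y0+h,x0:x0+w,::-1],None,fx=k,fy=k,interpolation=cv2.INTER_CUBIC)
    def dr(X,col,cl):
        q=((proj(p,np.array(X))-[x0,y0]+.5)*k).astype(np.int32);cv2.polylines(im,[q],cl,col,1)
    th=np.linspace(0,6.28,40);e1=np.array([.819,0,.574]);e2=np.array([0,1,0])
    ring=lambda C,r:[C+R@(r*(np.cos(a)*e1+np.sin(a)*e2)) for a in th]
    dr(ring(L+R@U*.004,.015),(255,0,0),True)
    for h_ in(.062,.096):dr(ring(L+R@U*h_,.009),(0,255,0),True)
    for h_ in(.085,.105):dr(ring(L+R@[0,-.08,0]+R@U*h_,.02),(0,255,255),True)
    dr([N+R@[a/1e3,b/1e3,0] for a,b in((-25,6),(7,6),(7,-6),(-25,-6))],(255,0,255),False)
    o[:480,j*400:j*400+400]=im
cv2.imwrite("pics/f1.png",o)
E
```

```text
[ 0.5023  0.0428 -0.113   0.5243  0.1074] -6.476018004430411 [-1.3  0.8  0.8  0.6  0.2 -1.4  0.1 -0.4 -0.5 -0.3  0.4  0.5 -0.   0.2
 -0.  -0.3  0.2]
```

View pics/f1.png

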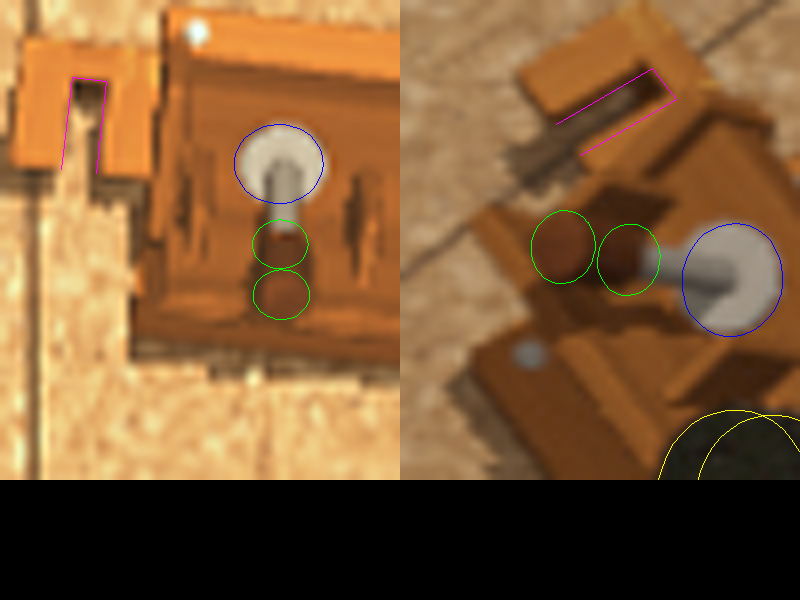

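The overlay fits within about 1 px: the collar, knob, neighbour cap and slot all match. First move: turn to the rest's yaw and go above the knob.

```bash
python3 -m crank '[5,0,0,0,-0.0914, 5,0,0,0,-0.0914, 5,-2.163,-2.76,0,0, 5,-2.163,-2.76,0,0, 5,-2.163,-2.76,0,0, 5,-2.163,-2.76,0,0, 5,-2.163,-2.76,0,0, 5,-2.163,-2.76,0,0]' 30; python3 -m crank '[5,-2.163,-2.76,0,0, 5,-2.163,-2.76,0,0, 5,-2.163,-2.76,0,0, 5,-2.163,-2.76,0,0, 5,-2.163,-2.76,0,0, 5,-2.163,-2.76,0,0, 5,-2.163,-2.76,0,0, 5,-2.163,-2.76,0,0]'; python3 -m crank '[5,-2.163,-2.76,0,0, 5,-2.163,-2.76,0,0, 5,0,0,1.5,0, 5,0,0,1.5,0, 5,0,0,1,0, 5,0,0,0,0, 5,0,0,0,0, 5,0,0,0,0]'
```

```text
time_s: 2.07
position: [0.2711, 0.3455, 0.2315]
tool_rot: [[-0.994, 0.112, 0.0], [0.112, 0.994, 0.0], [-0.0, 0.0, -1.0]]
ft_force: [0.6, 1.3, 0.2]
grip_width: 0.05
gripper_force: 0.0
time_s: 2.73
position: [0.4182, 0.1063, 0.2316]
tool_rot: [[-0.994, 0.113, 0.001], [0.113, 0.994, 0.0], [-0.001, 0.0, -1.0]]
ft_force: [0.6, 1.6, 0.1]
grip_width: 0.0497
gripper_force: 0.0
time_s: 3.4
position: [0.4547, 0.0484, 0.1921]
tool_rot: [[-0.994, 0.113, 0.001], [0.113, 0.994, -0.0], [-0.001, -0.0, -1.0]]
ft_force: [0.1, 0.2, -0.4]
grip_width: 0.05
gripper_force: 0.0
```

```bash
python3 -m crank '[5,0,0,1.6,0, 5,0,0,1.6,0, 5,0,0,1.6,0, 5,0,0,1.6,0, 5,0,0,1.6,0, 5,0,0,0,0, 5,0,0,0,0, 5,0,0,0,0]' 30
python3 - <<'E'
from fit import *
P=load();o=np.zeros((480,800,3),np.uint8)
for j,(n,x0,y0,w,h) in enumerate((("top",300,220,80,96),("scene",270,215,80,96))):
    o[:,j*400:j*400+400]=cv2.resize(P[n]["color"][y0:y0+h,x0:x0+w,::-1],None,fx=5,fy=5,interpolation=cv2.INTER_CUBIC)
cv2.imwrite("pics/g1.png",o)
E
```

```text
time_s: 4.07
position: [0.4551, 0.0483, 0.1125]
tool_rot: [[-0.994, 0.113, 0.002], [0.113, 0.994, -0.0], [-0.002, -0.0, -1.0]]
ft_force: [-0.4, -0.1, 0.4]
grip_width: 0.05
gripper_force: 0.0
```

View pics/g1.png

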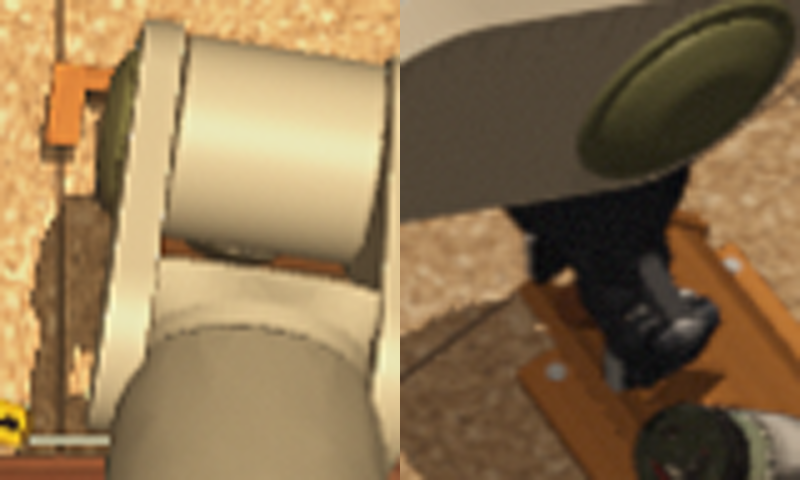

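The fingers straddle the knob, scene crop about (690,330), with the neighbour cap clear at (690,445). Now grip and pull along the lane.

```bash
python3 -m crank '[0,0,0,0,0, 0,0,0,0,0, 0,0,0,0,0, 0,0,0,0,0, 0,0,0,0,0, 0,0,0,0,0, 0,0,0,0,0, 0,0,0,0,0]' 50; python3 -m crank '[0,0.574,0,-0.819,0, 0,0.574,0,-0.819,0, 0,0.574,0,-0.819,0, 0,0.574,0,-0.819,0, 0,0.574,0,-0.819,0, 0,0.574,0,-0.819,0, 0,0,0,0,0, 0,0,0,0,0]'
```

```text
time_s: 4.83
position: [0.4544, 0.0484, 0.1117]
tool_rot: [[-0.994, 0.113, 0.0], [0.113, 0.994, 0.0], [-0.0, 0.0, -1.0]]
ft_force: [-1.5, 2.6, 5.5]
grip_width: 0.0166
gripper_force: 48.8
time_s: 5.5
position: [0.4201, 0.0522, 0.161]
tool_rot: [[-0.994, 0.113, 0.001], [0.113, 0.994, -0.0], [-0.001, -0.0, -1.0]]
ft_force: [-0.0, -0.2, -1.2]
grip_width: 0.017
gripper_force: 48.7
```

```bash
python3 -m crank '[0,0,0,-2,0, 0,0,0,-2,0, 0,0,1.67,0,0, 0,0,1.67,0,0, 0,0,1.67,0,0, 0,0,1.66,0,0, 0,0,0,0,0, 0,0,0,0,0]'; python3 -m crank '[0,-0.9,0,0,0, 0,-0.9,0,0,0, 0,-0.9,0,0,0, 0,-0.9,0,0,0, 0,0,0,2,0, 0,0,0,1,0, 0,0,0,0,0, 0,0,0,0,0]'
python3 - <<'E'
from fit import *
v=np.load("v.npy");R=fr(v);N=NN(v)
P=load();o=np.zeros((480,800,3),np.uint8);k=5
st=env.observe();G=st["position"]+[0,0,.019];O=G-R@U*.084;print(G,O, (O-N)@R)
for j,(n,x0,y0,w,h) in enumerate((("top",280,210,80,96),("scene",270,215,80,96))):
    p=P[n];im=cv2.resize(p["color"][y0:y0+h,x0:x0+w,::-1],None,fx=5,fy=5,interpolation=cv2.INTER_CUBIC)
    def dr(X,col,cl):
        q=((proj(p,np.array(X))-[x0,y0]+.5)*k).astype(np.int32);cv2.polylines(im,[q],cl,col,1)
    dr([N+R@[a/1e3,b/1e3,0] for a,b in((-25,6),(7,6),(7,-6),(-25,-6))],(255,0,255),False)
    dr([O-R@U*.022,O],(0,255,0),False)
    dr([O+R@(.015*(np.cos(a)*np.array([.819,0,.574])+np.sin(a)*np.array([0,1,0]))) for a in np.linspace(0,6.28,40)],(255,255,0),True)
    o[:,j*400:j*400+400]=im
cv2.imwrite("pics/n1.png",o)
E
```

```text
time_s: 6.17
position: [0.4276, 0.1187, 0.2]
tool_rot: [[-0.994, 0.111, -0.001], [0.111, 0.994, -0.0], [0.001, -0.0, -1.0]]
ft_force: [-0.7, -0.1, -0.4]
grip_width: 0.0166
gripper_force: 49.0
time_s: 6.83
position: [0.464, 0.114, 0.1703]
tool_rot: [[-0.994, 0.113, -0.001], [0.113, 0.994, -0.0], [0.001, -0.0, -1.0]]
ft_force: [0.5, 1.0, -0.4]
grip_width: 0.0164
gripper_force: 49.0
[0.46414098 0.11422905 0.19015593] [0.51204932 0.1087909  0.12135993] [-1.23736695e-02 -1.71784181e-05  7.13599290e-02]
```

View pics/n1.png

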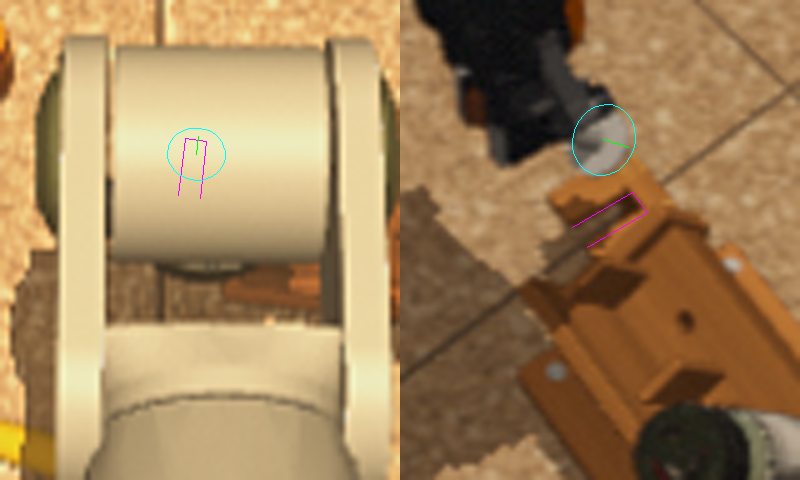

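The predicted collar falls on the real one, scene crop (604,140), and the slot matches too. Lower into the slot.

```bash
python3 -m crank '[0,0,0,1.5,0, 0,0,0,1.5,0, 0,0,0,1,0, 0,0,0,0.7,0, 0,0,0,0.7,0, 0,0,0,0.5,0, 0,0,0,0,0, 0,0,0,0,0]'
```

```text
time_s: 7.6
position: [0.4637, 0.1144, 0.1117]
tool_rot: [[-0.994, 0.113, 0.0], [0.113, 0.994, 0.0], [-0.0, 0.0, -1.0]]
ft_force: [-0.0, 1.0, -0.6]
grip_width: 0.0163
gripper_force: 49.0
```

```bash
python3 -m crank '[0,0,0,0,0, 0,-0.4,0,0,0, 0,-0.4,0,0,0, 0,-0.4,0,-0.1,0, 0,-0.4,0,-0.1,0, 0,-0.4,0,-0.1,0, 0,-0.4,0,-0.1,0, 0,0,0,0,0]' 25
```

```text
time_s: 8.27
position: [0.4868, 0.1118, 0.1154]
tool_rot: [[-0.994, 0.113, -0.003], [0.113, 0.994, 0.0], [0.003, -0.0, -1.0]]
ft_force: [-5.2, -0.4, 0.4]
grip_width: 0.0163
gripper_force: 50.7
```

```bash
python3 -m crank '[0,-0.4,0,-0.1,0, 0,-0.4,0,0,0, 0,0,0,0,0, 0,0,0,0,0, 0,0,0,0,0, 0,0,0,0,0, 0,0,0,0,0, 0,0,0,0,0]'
python3 - <<'E'
from fit import *
p=optics.get_image("scene");cv2.imwrite("pics/n2.png",cv2.resize(p["color"][215:305,270:390,::-1],None,fx=6,fy=6,interpolation=cv2.INTER_CUBIC))
E
```

```text
time_s: 8.93
position: [0.4949, 0.1109, 0.1162]
tool_rot: [[-0.994, 0.113, -0.001], [0.113, 0.994, 0.0], [0.001, 0.0, -1.0]]
ft_force: [-2.8, 3.4, -5.3]
grip_width: 0.0168
gripper_force: 50.6
```

View pics/n2.png

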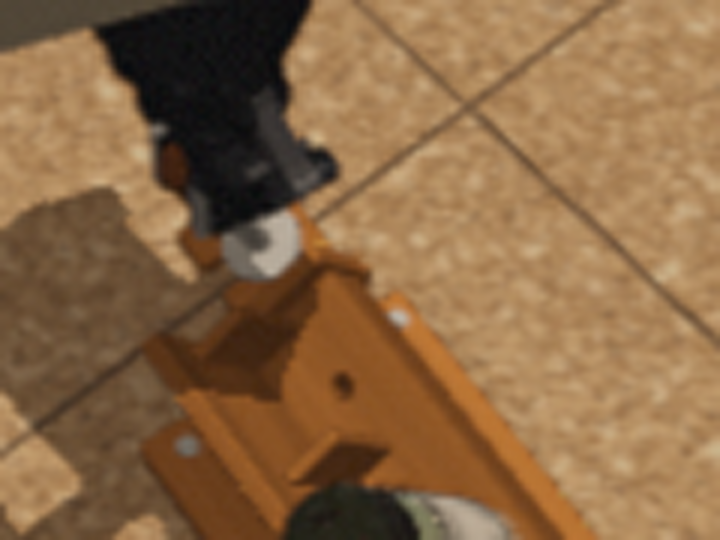

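The shank is in the slot and the pin is turning about the closed end; the collar is at (262,243) over the tines. Continue.

```bash
python3 -m crank '[0,-0.4,0,0,0, 0,-0.4,0,0,0, 0,-0.4,0,0,0, 0,-0.4,0,0,0, 0,-0.4,0,0.0,0, 0,-0.4,0,0,0, 0,0,0,0,0, 0,0,0,0,0]'
```

```text
time_s: 9.65
position: [0.5193, 0.1081, 0.117]
tool_rot: [[-0.994, 0.113, 0.001], [0.113, 0.994, -0.0], [-0.001, 0.0, -1.0]]
ft_force: [-4.2, 3.0, 1.2]
grip_width: 0.0169
gripper_force: 54.0
```

```bash
python3 -m crank '[0,-0.4,0,0,0, 0,-0.4,0,0,0, 0,-0.1,0,0.1,0, 0,0,0,0,0, 0,0,0,0,0, 0,0,0,0,0, 0,0,0,0,0, 0,0,0,0,0]'
python3 - <<'E'
from fit import *
v=np.load("v.npy");R=fr(v);print((env.observe()["position"]+[0,0,.019]-NN(v))@R)
p=optics.get_image("scene");cv2.imwrite("pics/n3.png",cv2.resize(p["color"][205:285,290:390,::-1],None,fx=7,fy=7,interpolation=cv2.INTER_CUBIC))
E
```

```text
time_s: 10.32
position: [0.5283, 0.107, 0.1157]
tool_rot: [[-0.994, 0.113, 0.001], [0.113, 0.994, -0.0], [-0.001, 0.0, -1.0]]
ft_force: [-1.6, 1.9, 1.2]
grip_width: 0.0169
gripper_force: 55.1
[3.98415012e-03 7.11571509e-05 8.47118786e-02]
```

View pics/n3.png

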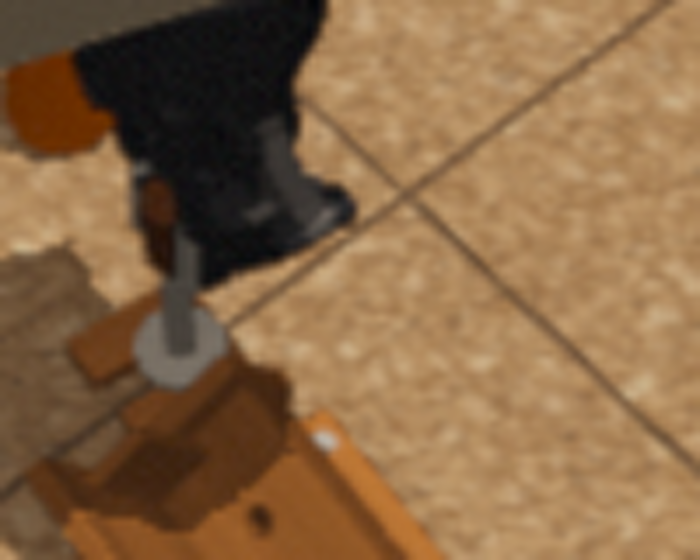

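Run:
```python
from fit import *
v=np.load("v.npy");R=fr(v);N=NN(v)
p=optics.get_image("scene")
f=lambda x,y:(290+x/7-.4,205+y/7-.4)
print("collar rel notch mm",1000*((atz(p,f(180,346),.056)-N)@R))
print("rod at knob: rel", 1000*((atz(p,f(186,243),.054+.05)-N)@R))
for q in ([0,0,.004],[.003,0,.004],[0,0,.05],[.003,0,.05],[.003,0,.062]): print(q,(proj(p,N+R@q)[0]+.4-[290,205])*7)
```

```text
collar rel notch mm [2.27389277 2.00368812 6.        ]
rod at knob: rel [ 8.40341432  8.33960844 54.        ]
[0, 0, 0.004] [177.56622362 357.1884077 ]
[0.003, 0, 0.004] [185.40695079 352.60244121]
[0, 0, 0.05] [178.48135221 282.25149761]
[0.003, 0, 0.05] [186.61143202 277.55774645]
[0.003, 0, 0.062] [186.94078894 257.05926198]
```

```bash
python3 -m crank '[1.8,0,0,0.1,0, 2,0,0,0,0, 2.4,0,0,0,0, 3.5,0,0,0,0, 3.5,0,0,0,0, 3.5,0,0,0,0, 3.5,0,0,0,0, 3.5,0,0,0,0]' 30; python3 -m crank '[3.5,0,0,-0.5,0, 3.5,0,0,-1,0, 3.5,0,0,-1.5,0, 3.5,0,0,-2,0, 3.5,0,0,-3,0, 3.5,0,0,-3,0, 3.5,0,0,0,0, 3.5,0,0,0,0]';  python3 -m crank '[5.5,-1,3,0,0, 5.5,-1,3,0,0, 5.5,-1,3,0,0, 5.5,-1,3,0,0, 5.5,0,3,0,0, 5.5,0,2,0,0, 5.5,0,0,0,0, 5.5,0,0,0,0]'
python3 - <<'E'
from fit import *
p=optics.get_image("scene");q=optics.get_image("top")
o=np.zeros((480,800,3),np.uint8)
for j,(p,x0,y0) in enumerate(((q,290,200),(p,270,205))):
    o[:,j*400:j*400+400]=cv2.resize(p["color"][y0:y0+96,x0:x0+80,::-1],None,fx=5,fy=5,interpolation=cv2.INTER_CUBIC)
cv2.imwrite("pics/n4.png",o)
E
```

```text
time_s: 11.08
position: [0.5281, 0.107, 0.1145]
tool_rot: [[-0.994, 0.113, 0.0], [0.113, 0.994, -0.0], [-0.0, -0.0, -1.0]]
ft_force: [-0.0, 0.7, 1.1]
grip_width: 0.0348
gripper_force: 0.0
time_s: 11.75
position: [0.5285, 0.1071, 0.2261]
tool_rot: [[-0.994, 0.113, 0.004], [0.113, 0.994, -0.0], [-0.004, 0.0, -1.0]]
ft_force: [1.5, -0.3, -0.2]
grip_width: 0.0349
gripper_force: 0.0
time_s: 12.42
position: [0.5865, 0.272, 0.2229]
tool_rot: [[-0.994, 0.111, -0.002], [0.111, 0.994, -0.001], [0.002, -0.001, -1.0]]
ft_force: [-0.7, -1.2, 0.4]
grip_width: 0.055
gripper_force: 0.0
```

View pics/n4.png

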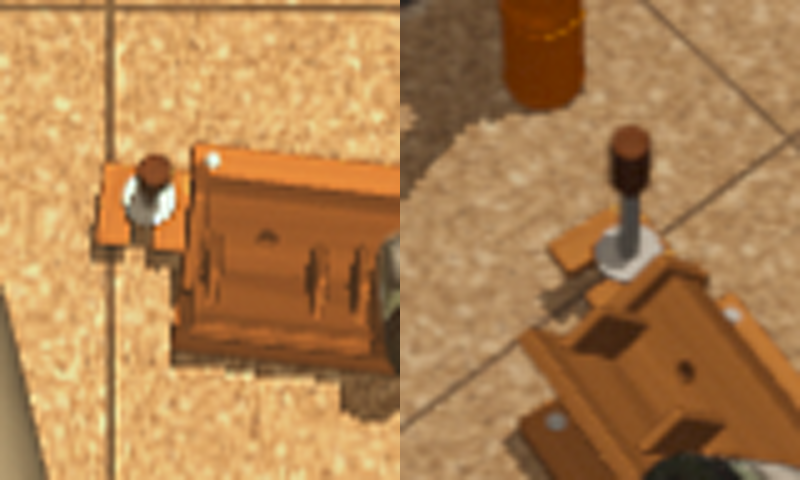

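The pin hangs upright at the closed end of the slot, top crop (150,190) and scene crop (630,250). Both fingers and pin are free. Now the jar.

```bash
python3 -m crank '[6,1.9,2.1,0,0, 6,1.9,2.15,0,0, 6,0,0,2,0, 6,0,0,2,0, 6,0,0,0,0, 6,0,0,0,0, 6,0,0,0,0, 6,0,0,0,0]' 30; python3 -m crank '[6,0,0,2.2,0, 6,0,0,2.2,0, 6,0,0,2.2,0, 6,0,0,2.1,0, 6,0,0,1,0, 6,0,0,1,0, 6,0,0,0,0, 6,0,0,0,0]'
python3 - <<'E'
from fit import *
v=np.load("v.npy");R=fr(v)
st=env.observe();p=optics.get_image("scene");print(st["position"],st["ft_force"])
E
```

```text
time_s: 13.18
position: [0.5547, 0.3175, 0.1859]
tool_rot: [[-0.994, 0.114, 0.002], [0.114, 0.994, 0.001], [-0.002, 0.001, -1.0]]
ft_force: [0.6, -0.6, 1.0]
grip_width: 0.0599
gripper_force: 0.0
time_s: 13.85
position: [0.5545, 0.3181, 0.0783]
tool_rot: [[-0.994, 0.113, 0.001], [0.113, 0.994, 0.0], [-0.001, 0.001, -1.0]]
ft_force: [1.0, -0.6, -0.6]
grip_width: 0.06
gripper_force: 0.0
[0.55451938 0.31805503 0.078273  ] [ 1.0426824  -0.55514285 -0.64201123]
```

Clear. Lower slightly, close on the cap and lift.

```bash
python3 -m crank '[6,0,0,0.3,0, 3,0,0,0,0, 3,0,0,0,0, 3,0,0,0,0, 3,0,0,0,0, 3,0,0,0,0, 3,0,0,0,0, 3,0,0,0,0]' 30; python3 -m crank '[3,0,0,-0.5,0, 3,0,0,-1,0, 3,0,0,-2,0, 3,0,0,-3,0, 3,0,0,-3,0, 3,0,0,-3,0, 3,0,0,0,0, 3,0,0,0,0]'
python3 - <<'E'
from fit import *
p=optics.get_image("scene");st=env.observe();print(st["position"])
for r in spotter.look_for(p,"spice_jar")[:4]: print(r["score"],np.array(r["at"])*[640,480])
print(proj(p,st["position"]+[0,0,-.03]))
E
```

```text
time_s: 14.57
position: [0.5543, 0.3182, 0.0751]
tool_rot: [[-0.994, 0.113, 0.001], [0.113, 0.994, 0.001], [-0.001, 0.001, -1.0]]
ft_force: [-0.6, 1.1, 5.1]
grip_width: 0.0401
gripper_force: 30.3
time_s: 15.23
position: [0.5543, 0.318, 0.2014]
tool_rot: [[-0.994, 0.113, 0.003], [0.113, 0.994, 0.001], [-0.003, 0.001, -1.0]]
ft_force: [0.2, -0.5, -1.5]
grip_width: 0.0397
gripper_force: 30.4
[0.55371779 0.31780413 0.19954688]
0.92 [251.584 218.976]
0.78 [259.52 162.  ]
0.72 [296.576 205.584]
[[263.46928828 159.25107484]]
```

Held: the foot is 75 mm below the TCP. Carry it over the rest, upright, above the lane.

```bash
python3 -m crank '[3,0,0,-2.5,0, 3,0,0,-2.5,0, 3,0.4,-3.0,0,0, 3,0.4,-3.5,0,0, 3,0.4,-3.5,0,0, 3,0.4,-3.5,0,0, 3,0.4,-3.5,0,0, 3,0.4,-3.5,0,0]' 30; python3 -m crank '[3,0.26,-3.5,0,0, 3,0,-2.5,0,0, 3,0,-1.43,0,0, 3,0,0,0,0, 3,0,0,0,0, 3,0,0,0,0, 3,0,0,0,0, 3,0,0,0,0]'
python3 - <<'E'
from fit import *
v=np.load("v.npy");R=fr(v);st=env.observe();print(1000*((st["position"]-LL(v))@R),st["position"],st["ft_force"])
E
```

```text
time_s: 16.0
position: [0.5058, 0.1155, 0.248]
tool_rot: [[-0.994, 0.113, -0.003], [0.113, 0.994, -0.0], [0.003, -0.0, -1.0]]
ft_force: [0.6, 0.1, -0.9]
grip_width: 0.0399
gripper_force: 30.8
time_s: 16.67
position: [0.496, 0.0443, 0.2492]
tool_rot: [[-0.994, 0.111, -0.001], [0.111, 0.994, 0.0], [0.001, 0.0, -1.0]]
ft_force: [0.5, -0.0, -2.9]
grip_width: 0.04
gripper_force: 30.8
[ -6.36449483   0.83029555 187.180514  ] [0.49604321 0.04433751 0.24918051] [ 0.54074687 -0.02927135 -2.91220951]
```

```bash
python3 -m crank '[3,0,0,2,0, 3,0,0,2,0, 3,0,0,2,0, 3,0,-0.08,1.5,0, 3,0,0,1,0, 3,0,0,0.6,0, 3,0,0,0.5,0, 3,0,0,0,0]' 20; python3 -m crank '[3,0.2,0,0,0, 3,0.2,0,0,0, 3,0.2,0,0,0, 3,0,0,0,0, 3,0,0,0,0, 3,0,0,0,0, 3,0,0,0,0, 3,0,0,0,0]'
```

```text
time_s: 17.33
position: [0.4958, 0.043, 0.1529]
tool_rot: [[-0.994, 0.112, -0.001], [0.112, 0.994, 0.0], [0.001, 0.0, -1.0]]
ft_force: [-1.0, -0.2, -2.0]
grip_width: 0.04
gripper_force: 30.8
time_s: 18.0
position: [0.4901, 0.0433, 0.1535]
tool_rot: [[-0.994, 0.113, 0.0], [0.113, 0.994, -0.0], [-0.0, -0.0, -1.0]]
ft_force: [-0.7, 0.4, -1.2]
grip_width: 0.0402
gripper_force: 30.8
```

```bash
python3 -m crank '[3,0.46,0,0.18,0, 3,0.46,0,0.18,0, 3,0.46,0,0.19,0, 3,0,0,0,0, 3,0,0,0,0, 3,0,0,0,0, 3,0,0,0,0, 3,0,0,0,0]' 20
```

```text
time_s: 18.67
position: [0.4766, 0.0448, 0.148]
tool_rot: [[-0.994, 0.113, 0.001], [0.113, 0.994, -0.0], [-0.001, -0.0, -1.0]]
ft_force: [2.6, -1.1, 1.9]
grip_width: 0.0399
gripper_force: 25.6
```

```bash
python3 -m crank '[3,0.43,0,0.24,0, 3,0.43,0,0.24,0, 3,0.43,0,0.24,0, 3,0,0,0,0, 3,0,0,0,0, 3,0,0,0,0, 3,0,0,0,0, 3,0,0,0,0]'
```

```text
time_s: 19.33
position: [0.4634, 0.0464, 0.1405]
tool_rot: [[-0.994, 0.113, -0.001], [0.113, 0.994, 0.0], [0.001, 0.0, -1.0]]
ft_force: [2.3, 0.6, -2.2]
grip_width: 0.0399
gripper_force: 25.6
```

```bash
python3 -m crank '[3,0.42,0,0.32,0, 3,0.42,0,0.32,0, 3,0.41,0,0.32,0, 3,0.25,0,0.25,0, 3,0,0,0,0, 3,0,0,0,0, 3,0,0,0,0, 3,0,0,0,0]'
python3 - <<'E'
from fit import *
v=np.load("v.npy");R=fr(v);L=LL(v);st=env.observe();print(1000*((st["position"]-L)@R),st["ft_force"])
p=optics.get_image("scene");q=optics.get_image("top")
o=np.zeros((600,800,3),np.uint8);k=6
for j,(p,x0,y0) in enumerate(((q,300,215),(p,285,225))):
    im=cv2.resize(p["color"][y0:y0+100,x0:x0+66,::-1],None,fx=k,fy=k,interpolation=cv2.INTER_CUBIC)
    for a,c in ((.0,(255,0,0)),(.085,(0,255,0)),(.105,(0,255,255))):
        X=np.array([L+R@(U*a+.0205*(np.cos(t)*np.array([.819,0,.574])+np.sin(t)*np.array([0,1,0]))) for t in np.linspace(0,6.28,40)])
        cv2.polylines(im,[((proj(p,X)-[x0,y0]+.5)*k).astype(np.int32)],True,c,1)
    o[:,j*400:j*400+396]=im
cv2.imwrite("pics/j1.png",o)
E
```

```text
time_s: 20.0
position: [0.4484, 0.0481, 0.1284]
tool_rot: [[-0.994, 0.113, -0.001], [0.113, 0.994, 0.0], [0.001, 0.0, -1.0]]
ft_force: [1.2, -1.0, -2.2]
grip_width: 0.0401
gripper_force: 25.7
[-54.16284236  -0.83770885  66.43018069] [ 1.17453962 -0.96375963 -2.18589505]
```

View pics/j1.png

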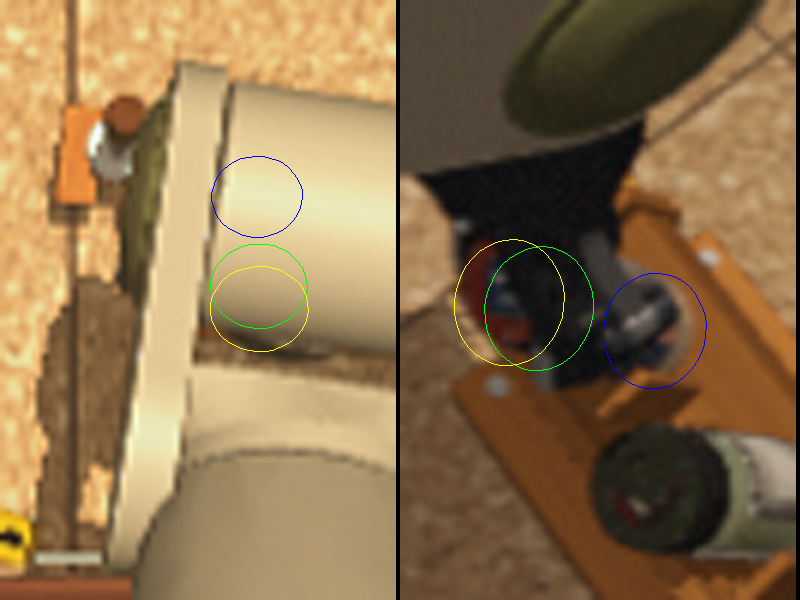

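The jar leans in the lane: red cap top at scene crop (500,300), close to the predicted ring, body toward the ledge. Go flat to the bed, then slide down to the ledge.

```bash
python3 -m crank '[3,0.33,0,0.3,0, 3,-0.1,0,0.15,0, 3,-0.1,0,0.15,0, 3,0,0,0,0, 3,0,0,0,0, 3,0,0,0,0, 3,0,0,0,0, 3,0,0,0,0]'
```

```text
time_s: 20.77
position: [0.4473, 0.0482, 0.1226]
tool_rot: [[-0.994, 0.113, 0.0], [0.113, 0.994, -0.0], [-0.0, -0.0, -1.0]]
ft_force: [2.4, -0.4, -1.0]
grip_width: 0.0397
gripper_force: 25.5
```

```bash
python3 -m crank '[3,-0.08,0,0.12,0, 3,-0.05,0,0.08,0, 3,0,0,0,0, 3,0,0,0,0, 3,0,0,0,0, 3,0,0,0,0, 3,0,0,0,0, 3,0,0,0,0]'
```

```text
time_s: 21.43
position: [0.4486, 0.048, 0.1206]
tool_rot: [[-0.994, 0.113, -0.0], [0.113, 0.994, -0.0], [0.0, -0.0, -1.0]]
ft_force: [1.8, 0.1, 0.1]
grip_width: 0.0397
gripper_force: 25.5
```

```bash
python3 -m crank '[3,-0.06,0,0.1,0, 3,0,0,0,0, 3,0,0,0,0, 3,0,0,0,0, 3,-0.06,0,0.1,0, 3,0,0,0,0, 3,0,0,0,0, 3,0,0,0,0]'
```

```text
time_s: 22.1
position: [0.448, 0.0483, 0.1188]
tool_rot: [[-0.994, 0.112, -0.004], [0.112, 0.994, 0.0], [0.004, -0.0, -1.0]]
ft_force: [-10.3, 1.2, 11.2]
grip_width: 0.0397
gripper_force: 26.8
```

```bash
python3 -m crank '[3,-0.06,0,0.1,0, 3,0,0,0,0, 3,0,0,0,0, 3,0,0,0,0, 3,0,0,0,0, 3,0,0,0,0, 3,0,0,0,0, 3,0,0,0,0]'
```

```text
time_s: 22.77
position: [0.4479, 0.0482, 0.118]
tool_rot: [[-0.994, 0.112, -0.005], [0.112, 0.994, 0.0], [0.005, -0.0, -1.0]]
ft_force: [-12.5, 1.3, 15.6]
grip_width: 0.0397
gripper_force: 27.7
```

The foot is firmly on the ledge (reaction along the lane). Relax the push, check, then open.

```bash
python3 -m crank '[3,0.08,0,-0.12,0, 3,0,0,0,0, 3,0,0,0,0, 3,0,0,0,0, 3,0,0,0,0, 3,0,0,0,0, 3,0,0,0,0, 3,0,0,0,0]'
python3 - <<'E'
from fit import *
p=optics.get_image("scene");cv2.imwrite("pics/x.png",p["color"][:,:,::-1])
E
python3 -m crank '[4.2,0,0,0,0, 4.4,0,0,0,0, 4.7,0,0,0,0, 5.0,0,0,0,0, 5.5,0,0,0,0, 5.5,0,0,0,0, 5.5,0,0,0,0, 5.5,0,0,0,0]'
```

```text
time_s: 23.43
position: [0.4485, 0.0481, 0.1187]
tool_rot: [[-0.994, 0.113, -0.003], [0.113, 0.994, 0.0], [0.003, -0.0, -1.0]]
ft_force: [-7.2, 0.8, 6.7]
grip_width: 0.0402
gripper_force: 26.6
time_s: 24.15
position: [0.4496, 0.0479, 0.1189]
tool_rot: [[-0.994, 0.113, 0.0], [0.113, 0.994, -0.0], [-0.0, -0.0, -1.0]]
ft_force: [0.4, 0.4, -0.1]
grip_width: 0.0547
gripper_force: 0.0
```

```bash
python3 -m crank '[5.5,0,0,-0.6,0, 5.5,0,0,-1,0, 5.5,0,0,-2,0, 5.5,0,0,-3,0, 5.5,0,0,-3,0, 5.5,0,0,-3,0, 5.5,0,0,0,0, 5.5,0,0,0,0]'; python3 -m crank '[5.5,0,3.8,0,0, 5.5,0,3.8,0,0, 5.5,0,3.8,0,0, 5.5,0,3.8,0,0, 5.5,0,3.8,0,0, 5.5,0,3.8,0,0, 5.5,0,0,0,0, 5.5,0,0,0,0]'
python3 - <<'E'
from fit import *
v=np.load("v.npy");R=fr(v);L=LL(v);N=NN(v)
C=L+R@(U*.105);rs=[]
for n in ("top","scene"):
    p=optics.get_image(n);im=p["color"];c=proj(p,C)[0]
    hsv=cv2.cvtColor(im,cv2.COLOR_RGB2HSV);H,S,V=[hsv[:,:,i].astype(int) for i in range(3)]
    m=(((H<6)|(H>170))&(S>130))|((H>100)&(H<135)&(S>70)&(V>40))
    yy,xx=np.mgrid[:480,:640];m&=np.hypot(xx-c[0],yy-c[1])<15
    k=np.array([xx[m].mean(),yy[m].mean()]);print(n,"cap pred",c.round(1),"seen",k.round(1),m.sum())
    rs.append(ray(p,k))
    for q in("spice_jar","stop_pin","lying_jar","jar_rest","pepper_mill","mug","peeler","tape_roll"): print(q,[(round(r["score"],2),np.round(np.array(r["at"])*[640,480]).tolist()) for r in spotter.look_for(p,q)][:3])
    print("pin pred",proj(p,N+R@[.003,0,.045]).round(), "jar mid pred",proj(p,L+R@(U*.06)).round())
print("cap rel expected mm (rest frame)",1000*((tri(rs)-C)@R))
E
```

```text
time_s: 24.82
position: [0.45, 0.0479, 0.2463]
tool_rot: [[-0.994, 0.113, 0.004], [0.113, 0.994, -0.001], [-0.004, -0.0, -1.0]]
ft_force: [-0.4, -0.2, -0.7]
grip_width: 0.0548
gripper_force: 0.0
time_s: 25.48
position: [0.4746, 0.2758, 0.2432]
tool_rot: [[-0.994, 0.11, -0.003], [0.11, 0.994, -0.001], [0.003, -0.001, -1.0]]
ft_force: [-0.3, 0.3, 0.0]
grip_width: 0.055
gripper_force: 0.0
top cap pred [342.7 266.1] seen [343.2 263.8] 5
spice_jar [(0.71, [228.0, 191.0]), (0.64, [342.0, 258.0]), (0.57, [278.0, 223.0])]
stop_pin [(0.55, [316.0, 238.0])]
lying_jar [(0.68, [373.0, 259.0])]
jar_rest [(0.73, [356.0, 242.0])]
pepper_mill [(0.96, [228.0, 192.0])]
mug [(0.79, [177.0, 210.0]), (0.59, [358.0, 244.0]), (0.34, [341.0, 259.0])]
peeler [(0.7, [298.0, 302.0])]
tape_roll [(0.97, [450.0, 278.0]), (0.34, [229.0, 189.0])]
pin pred [[319. 236.]] jar mid pred [[343. 258.]]
scene cap pred [302.6 274.9] seen [303.5 274.5] 132
spice_jar [(0.9, [310.0, 278.0]), (0.75, [249.0, 216.0]), (0.6, [297.0, 207.0])]
stop_pin [(0.63, [316.0, 250.0])]
lying_jar [(0.67, [336.0, 308.0])]
jar_rest [(0.61, [337.0, 294.0])]
pepper_mill [(0.79, [291.0, 155.0])]
mug []
peeler [(0.85, [235.0, 279.0])]
tape_roll [(0.93, [384.0, 397.0]), (0.34, [316.0, 248.0]), (0.33, [289.0, 157.0])]
pin pred [[316. 245.]] jar mid pred [[314. 277.]]
cap rel expected mm (rest frame) [ 4.11781038 -0.08923631 -0.91632208]
```

The jar's cap is within about 1 px of its expected lane pose, and the pin and neighbour are in place. Handing in.

```bash
python3 -c "
from rig import env
print(env.close_job())"
```

```text
the job is handed in; nothing more can be done
None
```

The stop pin hangs upright at the closed end of the notch. The spice jar lies in the freed left lane with its foot on the ledge, let go. The job was handed in about 25 s into the 64 s limit; no verdict came back, but the last camera check put the jar cap within about 1 px of its expected place in the scene view.

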